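# Clear the conservation bench: tape on its spindle, eye shield over its rail

## Task

Put the bench in order for the next bronze: hang the eye shield over the padded rail so that both of its arms lie level across the pad, lens front down one side and arm ends down the other, and slip the narrow-cored tape roll from the sloping rest onto the upright spindle of the tape stand, fully down and flat on the base. Keep the eye shield right way up all the time, and do not push the jar, the bottle or the big roll out of their places.

Things in the scene. Friction and masses are not known exactly. Their poses are not given: they have to be found in the camera images.
- roll: Brown tape roll, a plain ring: 60 mm outside diameter, 26 mm core hole right through, 36 mm wide, about 90 g. Origin at the centre of its underside, z along the core axis. It starts lying flat on the sloping rest, so its axis leans 35 degrees from vertical, towards the rest's own +x (roughly away from the robot).
- roll_center (a point): Centre of the roll: on the core axis, 18 mm above its underside.
- rest: Fixed sloping plywood rest, 90 mm long up the slope, 80 mm wide, slope 35 degrees. Origin at the centre of its foot on the bench; the slope falls towards its own +x, and its highest edge is 71 mm above the bench. A lip across the low edge stands 12 mm above the slope and holds the roll. No walls at the sides (+y, -y).
- stand: Fixed tape stand: round dark steel base 90 mm across and 10 mm thick with an upright steel spindle in its middle, 21 mm diameter, standing 60 mm above the base (top at 70 mm), its last 6 mm tapered to 12 mm. Origin at the centre of the underside, z up the spindle.
- seat (a point): Point on the spindle axis at the top face of the stand's base, 10 mm above the bench: the underside of the mounted roll's middle belongs here.
- shield: Eye shield (goggles with stiff arms), 140 wide (y), 120 deep (x), 64 mm high, 90 g, standing on the bench. Origin under the middle of its outline; centre of mass near above it. Front at x +50 to +60: lenses, 10 mm thick bridge (24 wide, z 22-50) and brow bar (z 50-64). Arms 5 mm thick at y +-67.5, z 40-50, run back; their ends turn down to z 0 at x -50 to -60: 100 mm free beneath.
- shield_bridge (a point): Top edge of the brow bar at its middle (x +55, y 0, z 64 mm in the shield's frame): grip the 10 mm thickness of brow and bridge here, closing along the shield's x.
- shield_arms (a point): Point midway between the arms and midway along them, at the level of their lower edges (x 0, y 0, z 40 mm in the shield's frame).
- rail: Fixed padded rail: a flat black bar 220 mm long (its own y), 36 mm wide (x) and 18 mm thick, top face 140 mm above the bench, on two posts (14 mm thick, at y = +-100 mm) with feet 90 x 30 mm. Origin on the bench under its middle.
- rail_top (a point): Middle of the rail's top face, 140 mm above the bench.
- jar: Bystander: short closed jar beside the tape stand, 56 mm diameter, 68 mm high. Origin at the centre of its underside.
- big_roll: Bystander: wide-cored tape roll lying flat beside the tape stand, 90 mm outside diameter, 60 mm hole, 48 mm high. Does not belong on the spindle. Origin at the centre of its underside.
- bottle: Bystander: amber bottle standing beyond the jar, 56 mm diameter, 140 mm high. Origin at the centre of its underside.
Things that resemble listed ones, but are neither listed nor needed, are in the scene too. Leave any blue or turquoise look-alike of the roll alone. Leave any pink or purple look-alike of the stand alone.

How it is judged:
By the outcome, as a careful person would: the job done as asked, in the order asked, and still so for the second after the job is handed in, with the robot touching nothing.
It also fails if it takes over 64 s, if anything falls off the work surface, if the arm or the gripper's body presses on something with over 40 N, if the wrist force passes 120 N, or if a joint passes its speed limit or range.

## Robot

A 6-joint arm with a two-finger parallel gripper is mounted at the origin on the work surface. World frame = base frame: x ahead of the robot, y to its left, z up, the work surface at z = 0. Lengths are in m, angles in rad, forces in N, time in s.
With the tool pointing down it reaches from about 0.35 to 0.975 m from the base axis. Payload 4.9 kg.
Tool frame: the origin (TCP) lies at the very end of the fingers, on their centre line; the grasp point (between the pads) lies 19 mm behind it; x points along the fingers, y is the direction in which the jaws open and shut, and the axes are right-handed (so a half turn about x gives the same grasp; the last joint's range is limited). The gripper opens to 85 mm and grips with 20 to 120 N. Pads are 22 mm wide; open, the fingers measure 114 mm over their backs; the gripper's body (76 mm by 85 mm) begins 54 mm behind the grasp point. The pads swing forward as they close: fully open they stand 13 mm farther back than shut.
Start: joints at [1.168, 0.053, 1.613, -0, 1.476, -0.119], TCP at [0.175, 0.6, 0.231] pointing down, gripper open.
Joint ranges: [-3.01, 3.01], [-1.01, 2.22], [0.06, 2.58], [-1.02, 4.17], [0.09, 2.62], [-3.14, 3.14]. Speed limits (rad/s): [2.57, 2.57, 3.14, 3.14, 3.14, 3.14].

## Interface

Orientations are given as a rotation vector (axis times angle).
In Python, from station import ctrl, get_image, calibration, finish_job, search_frame, cut_out, mark_of gives the robot as it stands. The module is installed in compiled form; this text tells all that it offers.
- The arm moves only by the tool arm_command, never from a script. Its argument "plan" is a list that holds one entry, the list of rows, each a list of 7 numbers: the shift along the tool's x, y, z in m, then the turn, a rotation vector about the tool's x, y, z in degrees, then the finger opening in m, from 0 to 0.0854. A call has 1 to 20 rows; each row shifts and turns the pose as measured when the row begins, along the tool's axes as they then stand; what a row does not reach is not made up. A row lasts 1/12 s, in which the tool goes at most 41.7 mm and 7.16 degrees, less where a joint would pass 70% of its speed; a pose out of reach is approached as far as the arm can. A call with a gripper value outside its range is refused whole. The fingers move at their own pace and stop on an object; "squeeze" is the grip in N (left out, the last holds). Time passes only in rows, so rows that do not move let the fingers close. It gives the time, the measured TCP pose, the force and the opening at its end, in the units of the state.
- ctrl.get_obs(): the state, without advancing time (a new reading comes with each control period).
- get_image(name): name is "scene" or "top" or "wrist"; returns the picture (480x640x3 uint8, red, green, blue); there is no depth.
- calibration(name): a dict with "fx", "fy", "cx", "cy" (pixels), "cam_to_world" (4x4, takes a point from camera to world coordinates); the wrist camera has in their place "hand_eye" (4x4, takes a point from camera to tool coordinates, whose origin is the TCP and whose axes are the tool frame's). Camera axes: x right, y down, z forward; pixel columns grow to the right and rows downward; lengths in m; the calibration is good to about 2 mm. A picture is of the moment at which its call begins: read the wrist's pose just before it. calibration takes no time and is no camera call.
- finish_job(): hands the job in, once; it reports no verdict.
Trained networks look in the newest picture that a camera, given by its name, has taken for a name from the list of things; names that differ only in an ending like _2 or _b are one class to them, and where a whole thing is asked for, a point or a joint stands for the part that bears it (a point fixed in the world has none). Each returns a list of dicts, best first, with "conf" (0 to 1); they miss things now and then, are a little off and sometimes report something else, mostly with a low value. They report only what shows in the picture. A call takes as long as a camera call. They do not tell look-alikes from the thing itself.
- search_frame(camera, thing): "at" ([x, y, z] in m, in the coordinates of the camera as it stood for that picture, good to about 4 mm: the middle of the surface that is visible of it).
- cut_out(camera, thing): "mask" (480x640 bool, what is visible of it).
- mark_of(camera, thing): "at" ([x, y, z] in m, in the coordinates of the camera as it stood for that picture, good to about 4 mm: a listed point, or the origin of a listed thing).
The state is a dict: "t": time; "q": joint angles; "dq": joint speeds; "effort": joint torques, N m; "tool_pos": TCP position; "tool_rot": TCP orientation; "contact_force": force on the tool from outside, world axes, zero at the start; "wrist_torque": the same for the moment, N m; "opening": finger opening in m.
Only numpy, scipy, OpenCV 4.12 (cv2) and the standard library are available. Lean on these libraries where they do the work, as an engineer would, in place of code of your own. Each camera call takes 0.05 s, during which the arm holds its last target. There are 200 camera calls.

## Working session

There is one attempt and no reset: what is moved stays moved. The work goes in short steps, Python scripts to look and compute and a tool call to move; the robot and the scene stay as the last step left them, time stands still between calls to the robot, and variables do not carry over. Pictures are saved under pics/ and viewed, about 8 in all and at most 12, crops included, and the job is handed in when it is done.

Besides the shell and the picture viewer there is one more tool, called by a JSON object that holds its "op" and its "data", one argument or row to a line. arm_command: Moves the arm, as the interface text tells. Its arguments: {"type":"object","properties":{"plan":{"type":"array","items":{"type":"array","items":{"type":"array","items":{"type":"number"}}}},"squeeze":{"type":"number"}},"required":["plan"]}

```bash
mkdir -p pics
cat > h.py <<'E'
import numpy as np, cv2
from scipy.spatial.transform import Rotation as R
from station import *
def T():
    o=ctrl.get_obs(); M=np.eye(4); M[:3,:3]=R.from_rotvec(o["tool_rot"]).as_matrix(); M[:3,3]=o["tool_pos"]; return M
def cw(n):
    c=calibration(n); return c["cam_to_world"] if "cam_to_world" in c else T()@np.array(c["hand_eye"])
def w(n,p): return (np.array(cw(n))@np.r_[p,1])[:3]
def px(n,P):
    c=calibration(n); p=(np.linalg.inv(cw(n))@np.r_[P,1])[:3]; return np.array([c["fx"]*p[0]/p[2]+c["cx"],c["fy"]*p[1]/p[2]+c["cy"]])
def ray(n,uv,z):
    c=calibration(n); M=np.array(cw(n)); d=M[:3,:3]@np.array([(uv[0]-c["cx"])/c["fx"],(uv[1]-c["cy"])/c["fy"],1]); o=M[:3,3]; return o+d*(z-o[2])/d[2]
def shot(n,f,crop=None,s=1):
    im=get_image(n)[:,:,::-1]
    if crop: im=im[crop[1]:crop[3],crop[0]:crop[2]]
    cv2.imwrite("pics/"+f,cv2.resize(im,None,fx=s,fy=s,interpolation=cv2.INTER_CUBIC))
E
python3 - <<'E'
from h import *
np.set_printoptions(precision=4,suppress=True)
for n in ("scene","top"):
    shot(n,n+"1.png"); print(n,np.array(cw(n))[:3].tolist())
    for th in ("roll","roll_center","rest","stand","seat","shield","shield_bridge","shield_arms","rail","rail_top","jar","big_roll","bottle"):
        for r in mark_of(n,th): 
            P=w(n,r["at"]); print(n,th,round(r["conf"],2),P,px(n,P).round())
print(ctrl.get_obs())
E
```

```text
scene [[0.49168125956755315, 0.731942262345609, -0.4717097238582812, 1.2814297674484112], [0.8706593236623712, -0.42207365699429195, 0.25259883252154447, -0.3673676851540333], [-0.01420848724695344, -0.5348965812789014, -0.8447980623949708, 1.2887821466669107]]
scene roll 0.85 [ 0.4695 -0.3827  0.0437] [161. 269.]
scene roll 0.72 [ 0.5799 -0.4407  0.0439] [155. 312.]
scene roll 0.55 [ 0.501  -0.2714  0.0379] [204. 261.]
scene roll_center 0.95 [ 0.581  -0.4417  0.0186] [157. 316.]
scene roll_center 0.66 [ 0.4785 -0.3847  0.0565] [160. 269.]
scene roll_center 0.57 [ 0.4954 -0.2689  0.018 ] [206. 262.]
scene rest 0.88 [ 0.4627 -0.3749 -0.001 ] [166. 274.]
scene stand 0.96 [ 0.5144 -0.1475  0.0019] [249. 252.]
scene stand 0.92 [ 0.7957 -0.0644  0.0025] [326. 319.]
scene stand 0.72 [ 0.6511 -0.0155 -0.0015] [315. 269.]
scene stand 0.57 [0.6594 0.0728 0.002 ] [344. 256.]
scene seat 0.81 [ 0.515  -0.1495  0.0137] [248. 250.]
scene seat 0.71 [ 0.7911 -0.0649  0.013 ] [325. 315.]
scene seat 0.66 [0.5053 0.0522 0.0675] [310. 206.]
scene seat 0.58 [ 0.6501 -0.0182  0.011 ] [314. 267.]
scene shi
[... 1805 characters left out ...]
0.6622 0.0676 0.0022] [290. 231.]
top jar 0.68 [ 0.6514 -0.0162  0.0066] [323. 235.]
top big_roll 0.77 [ 0.6473 -0.1197 -0.0001] [363. 238.]
top big_roll 0.34 [0.5067 0.0528 0.0619] [293. 289.]
top bottle 0.96 [ 0.7662  0.0441 -0.0017] [300. 193.]
{'t': 1.4, 'q': array([ 1.168 ,  0.0527,  1.6129,  0.0001,  1.476 , -0.119 ]), 'dq': array([-0.0001, -0.0008, -0.0006, -0.001 ,  0.0006, -0.0001]), 'effort': array([  0.0004, -39.3676, -37.0453,  -0.0002,   0.0006,  -0.    ]), 'tool_pos': array([0.175 , 0.6   , 0.2313]), 'tool_rot': array([ 0.2228,  1.5593, -0.2227]), 'contact_force': array([ 0.3251,  0.3493, -0.2959]), 'wrist_torque': array([0.004 , 0.003 , 0.0438]), 'opening': 0.0849892643955581}
```

View pics/scene1.png

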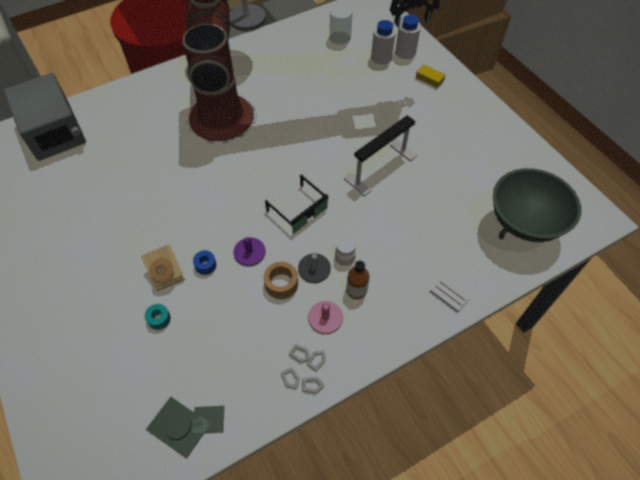

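Run:
```python
from h import *
im=cv2.imread("pics/top1.png"); cv2.imwrite("pics/top1c.png",cv2.resize(im[160:360,130:530],None,fx=2,fy=2,interpolation=cv2.INTER_CUBIC))
```

```text
(no output)
```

View pics/top1c.png

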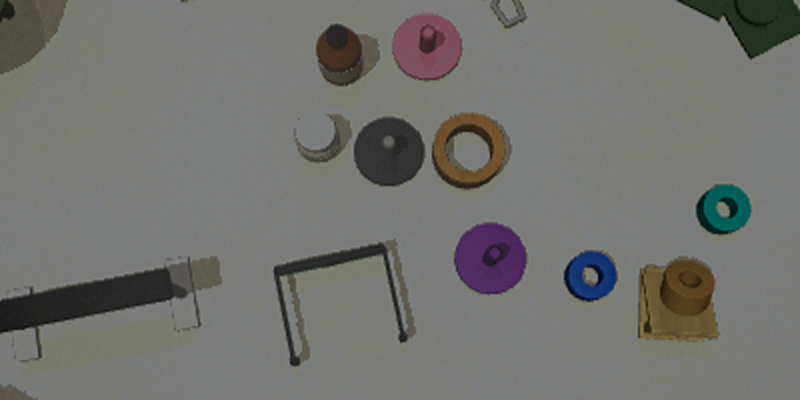

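The scene view shows the brown roll on the rest at (160,269). Its look-alikes are blue at (204,261) and teal at (157,316). The dark steel stand is at (315,268), with purple at (249,251) and pink at (325,316) look-alikes. The big roll is at (281,283), jar (345,252), bottle (357,283), shield (298,205) and rail (384,137). By description I choose the brown roll on the rest and the dark stand between big roll and jar. The top crop agrees.

```bash
cat >> h.py <<'E'
def rect(n,m,z):
    v,u=np.nonzero(m); P=np.array([ray(n,(a,b),z)[:2] for a,b in zip(u,v)]).astype(np.float32)
    (c,s,a)=cv2.minAreaRect(P*1000); d=np.linalg.svd(P-P.mean(0),full_matrices=False)[2][0]
    return np.round(c),np.round(s),round(a,1),"pca axis deg",round(np.degrees(np.arctan2(d[1],d[0]))%180,1)
def go(P,xa,ya):
    "shift (tool axes, mm) and turn (deg) to pose P with tool x along xa, y along ya"
    xa=np.array(xa,float)/np.linalg.norm(xa); ya=np.array(ya,float); ya-=xa*(ya@xa); ya/=np.linalg.norm(ya)
    if ya@T()[:3,1]<0: ya=-ya
    M=np.c_[xa,ya,np.cross(xa,ya)]; t=T(); 
    print("shift mm",(t[:3,:3].T@(np.array(P)-t[:3,3])*1000).round(1),"turn deg",np.degrees(R.from_matrix(t[:3,:3].T@M).as_rotvec()).round(1))
E
python3 - <<'E'
from h import *
im=get_image("top"); g=im.max(2)
for th,z in (("rail",.14),("shield",.064),("rest",.035)):
    r=cut_out("top",th)
    for k in r[:2]:
        m=k["mask"]; m2=m&(g<45) if th!="rest" else m
        print(th,k["conf"],m.sum(),m2.sum(),rect("top",m2,z))
        if th=="shield":
            v,u=np.nonzero(m2); sel=v<np.sort(v)[0]+14; mm=np.zeros_like(m2); mm[v[sel],u[sel]]=1; print("front",rect("top",mm,.064))
        cv2.imwrite(f"pics/m_{th}.png",m2*255)
print(T().round(3))
# shield yaw
go([.507,.05,.2],[0,0,-1],[np.cos(.2),np.sin(.2),0])
E
```

```text
rail 0.85 2277 1486 (array([436., 330.]), array([ 68., 219.]), 17.5, 'pca axis deg', np.float32(102.2))[ WARN:0@8.929] global loadsave.cpp:1063 imwrite_ Unsupported depth image for selected encoder is fallbacked to CV_8U.
Traceback (most recent call last):
  File "h.py", line 19, in rect
    (c,s,a)=cv2.minAreaRect(P*1000); d=np.linalg.svd(P-P.mean(0),full_matrices=False)[2][0]
            ~~~~~~~~~~~~~~~^^^^^^^^
cv2.error: OpenCV(4.12.0) /io/opencv/modules/imgproc/src/convhull.cpp:143: error: (-215:Assertion failed) total >= 0 && (depth == CV_32F || depth == CV_32S) in function 'convexHull'
```

Run:
```python
from h import *
print(T().round(3), np.array(calibration("wrist")["hand_eye"]).round(3), calibration("wrist")["fx"])
go([.42,.335,.4],[0,0,-1],[np.cos(.2),np.sin(.2),0])
```

```text
[[ 0.     0.28   0.96   0.175]
 [ 0.     0.96  -0.28   0.6  ]
 [-1.     0.     0.     0.231]
 [ 0.     0.     0.     1.   ]] [[-0.001 -0.325  0.946 -0.144]
 [ 1.     0.     0.001  0.001]
 [-0.     0.946  0.325 -0.084]
 [ 0.     0.     0.     1.   ]] 396.4736163611782
shift mm [-168.7 -185.8  309.4] turn deg [62.3 -0.  -0. ]
```

{"op": "arm_command", "data": {
  "plan": [
    [[-0.016, -0.0186, 0.031, 0, 0, 0, 0.05], [-0.016, -0.0186, 0.031, 0, 0, 0, 0.05], [-0.016, -0.0186, 0.031, 0, 0, 0, 0.05], [-0.016, -0.0186, 0.031, 0, 0, 0, 0.05], [-0.016, -0.0186, 0.031, 0, 0, 0, 0.05], [-0.016, -0.0186, 0.031, 0, 0, 0, 0.05], [-0.016, -0.0186, 0.031, 0, 0, 0, 0.05], [-0.016, -0.0186, 0.031, 0, 0, 0, 0.05], [-0.016, -0.0186, 0.031, 0, 0, 0, 0.05], [-0.016, -0.0186, 0.031, 0, 0, 0, 0.05], [0, 0, 0, 7, 0, 0, 0.05], [0, 0, 0, 7, 0, 0, 0.05], [0, 0, 0, 7, 0, 0, 0.05], [0, 0, 0, 7, 0, 0, 0.05], [0, 0, 0, 7, 0, 0, 0.05], [0, 0, 0, 7, 0, 0, 0.05], [0, 0, 0, 7, 0, 0, 0.05], [0, 0, 0, 7, 0, 0, 0.05], [0, 0, 0, 7, 0, 0, 0.05], [0, 0, 0, 0, 0, 0, 0.05]]
  ],
  "squeeze": 30
}}

```text
t: 3.17
tool_pos: [0.4328, 0.3197, 0.4003]
tool_rot: [1.083, 1.277, -1.079]
contact_force: [-0.3, -0.6, -0.3]
opening: 0.0499
```

```bash
sed -i 's/np.array(\[ray(n,(a,b),z)\[:2\] for a,b in zip(u,v)\]).astype/np.array([ray(n,(a,b),z)[:2] for a,b in zip(u[::7],v[::7])]).astype/; s/convexHull//; s/minAreaRect(P\*1000)/minAreaRect((P*1000).astype(np.float32))/' h.py
cat > wl.py <<'E'
import sys
from h import *
f=sys.argv[1]; shot("wrist",f); print(T()[:3,3].round(3),ctrl.get_obs()["t"])
for th in sys.argv[2:]:
    for r in mark_of("wrist",th)[:3]: P=w("wrist",r["at"]); print(th,round(r["conf"],2),P.round(4),px("wrist",P).round())
E
python3 wl.py w1.png rail_top rail shield shield_bridge shield_arms
```

```text
[0.433 0.32  0.4  ] 3.2167
rail_top 0.91 [0.4479 0.3373 0.1396] [340. 174.]
rail 0.75 [0.4464 0.3375 0.0006] [335. 156.]
rail 0.3 [ 7.698e-01  4.580e-02 -2.000e-04] [496. 368.]
shield_bridge 0.71 [0.5096 0.0513 0.0642] [343. 367.]
shield_arms 0.61 [ 4.433e-01  3.368e-01 -2.000e-04] [332. 156.]
```

View pics/w1.png

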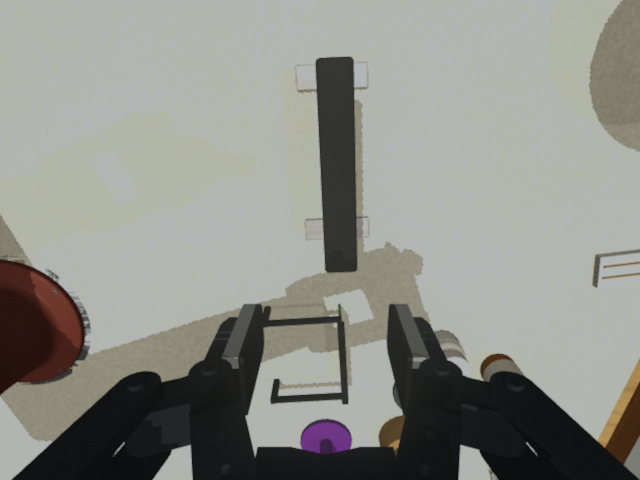

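The rail lies nearly upright in the wrist view, with its ends at about (335,58) and (341,271). The shield is below it, brow bar from (342,320) to (346,402).

Run:
```python
from h import *
im=cv2.imread("pics/w1.png").max(2)
def q(sel,z):
    v,u=np.nonzero(sel); return np.array([ray("wrist",(a,b),z)[:2] for a,b in zip(u[::5],v[::5])])
m=np.zeros_like(im,bool); m[50:280,310:365]=im[50:280,310:365]<70
print("rail",rect("wrist",m,.14))
# rail centreline fit by rows
L=[]
for r in range(66,264,4):
    c=np.nonzero(m[r])[0]; L.append(np.r_[ray("wrist",((c[0]+c[-1])/2,r),.14)[:2],len(c)])
L=np.array(L); p=np.polyfit(L[:,1],L[:,0],1); print("rail yaw",-np.degrees(np.arctan(p[0])),"x at y .336",np.polyval(p,.336), L[::10])
b=np.zeros_like(im,bool); b[332:392,336:352]=im[332:392,336:352]<70; L=[]
for r in range(332,392,4):
    c=np.nonzero(b[r])[0]; print(r,c[0],c[-1],end=' '); L.append(ray("wrist",(c[-1],r),.064)[:2])
L=np.array(L); p=np.polyfit(L[:,1],L[:,0],1); print("\nshield yaw (front edge)",-np.degrees(np.arctan(p[0])),np.polyval(p,.05))
a=np.radians(11.5)
go([.509,.051,.16],[0,0,-1],[np.cos(a),np.sin(a),0])
```

```text
Traceback (most recent call last):
  File "h.py", line 18, in rect
    v,u=np.nonzero(m); P=np.array([ray(n,(a,b),z)[:2] for a,b in zip(u[::7],v[::7])]).astype(np.float32)
                                   ~~~^^^^^^^^^^^
  File "h.py", line 12, in ray
    c=calibration(n); M=np.array(cw(n)); d=M[:3,:3]@np.array([(uv[0]-c["cx"])/c["fx"],(uv[1]-c["cy"])/c["fy"],1]); o=M[:3,3]; return o+d*(z-o[2])/d[2]
                                 ~~^^^
  File "h.py", line 7, in cw
    c=calibration(n); return c["cam_to_world"] if "cam_to_world" in c else T()@np.array(c["hand_eye"])
                                                                           ~^^
  File "h.py", line 5, in T
    o=ctrl.get_obs(); M=np.eye(4); M[:3,:3]=R.from_rotvec(o["tool_rot"]).as_matrix(); M[:3,3]=o["tool_pos"]; return M
ValueError: time passes only in moves, steps and waits
```

```bash
sed -i 's/^def T():/import functools\n@functools.cache\ndef T():/' h.py
cat > a.py <<'E'
from h import *
im=cv2.imread("pics/w1.png").max(2)
m=np.zeros_like(im,bool); m[50:280,310:365]=im[50:280,310:365]<70
print("rail",rect("wrist",m,.14))
L=[]
for r in range(66,264,4):
    c=np.nonzero(m[r])[0]; L.append(np.r_[ray("wrist",((c[0]+c[-1])/2,r),.14)[:2],len(c)])
L=np.array(L); p=np.polyfit(L[:,1],L[:,0],1); print("rail yaw",-np.degrees(np.arctan(p[0])),"x at y .336",np.polyval(p,.336), L[::10])
b=np.zeros_like(im,bool); b[332:392,336:352]=im[332:392,336:352]<70; L=[]
for r in range(332,392,4):
    c=np.nonzero(b[r])[0]; print(r,c[0],c[-1],end=' '); L.append(ray("wrist",(c[-1],r),.064)[:2])
L=np.array(L); p=np.polyfit(L[:,1],L[:,0],1); print("\nshield yaw (front edge)",-np.degrees(np.arctan(p[0])),np.polyval(p,.05))
a=np.radians(11.5)
go([.509,.051,.16],[0,0,-1],[np.cos(a),np.sin(a),0])
E
python3 a.py
```

```text
rail (array([445., 337.]), array([ 34., 217.]), 12.5, 'pca axis deg', np.float32(102.5))
rail yaw 12.45667457295117 x at y .336 0.44541100492382235 [[ 0.42320236  0.43577183 37.        ]
 [ 0.43105856  0.40113468 36.        ]
 [ 0.43942608  0.36424322 35.        ]
 [ 0.4478492   0.32478103 33.        ]
 [ 0.45738357  0.28266408 32.        ]]
332 338 343 336 338 343 340 339 344 344 339 344 348 339 344 352 340 344 356 340 345 360 340 345 364 340 345 368 341 345 372 341 345 376 341 346 380 341 346 384 341 346 388 342 346 
shield yaw (front edge) 13.616268822764493 0.5128684714120954
shift mm [241.6  26.9 276.9] turn deg [-1.5  0.2 -0.4]
```

{"op": "arm_command", "data": {
  "plan": [
    [[0.024, 0.0034, 0.0325, 0, 0, 0, 0.05], [0.024, 0.0034, 0.0325, 0, 0, 0, 0.05], [0.024, 0.0034, 0.0325, 0, 0, 0, 0.05], [0.024, 0.0034, 0.0325, 0, 0, 0, 0.05], [0.024, 0.0034, 0.0325, 0, 0, 0, 0.05], [0.024, 0.0034, 0.0325, 0, 0, 0, 0.05], [0.024, 0.0034, 0.0325, 0, 0, 0, 0.05], [0.024, 0.0034, 0.0325, 0, 0, 0, 0.05], [0.01, 0.002, 0.02, 0, 0, 0, 0.05], [0, 0, 0, 0, 0, 0, 0.05]]
  ]
}}

```text
t: 4.3
tool_pos: [0.5175, 0.0428, 0.1947]
tool_rot: [1.075, 1.285, -1.053]
contact_force: [0.6, -0.6, -1.0]
opening: 0.05
```

```bash
python3 wl.py w2.png shield_bridge shield shield_arms
python3 - <<'E'
from h import *
a=np.radians(13)
go([.509,.051,.034],[0,0,-1],[np.cos(a),np.sin(a),0])
E
```

```text
[0.517 0.044 0.195] 4.35
shield_bridge 0.76 [0.5069 0.0532 0.0657] [309. 213.]
shield 0.22 [ 0.6483 -0.0138  0.0047] [446. 291.]
shift mm [164.7 -12.4  -5.9] turn deg [-1.7 -0.  -1.3]
```

View pics/w2.png

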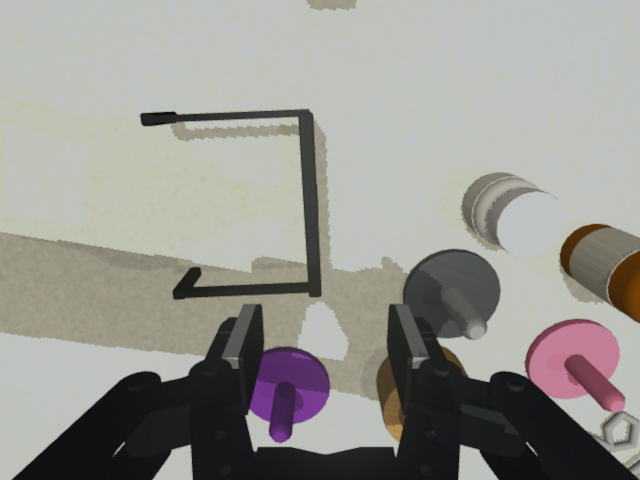

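The brow bar runs from (306,112) to (315,295), with its middle near (310,204). The bridge mark at (309,213) agrees.

Run:
```python
from h import *
im=cv2.imread("pics/w2.png").max(2)
L=[]
for r in range(126,284,4):
    c=np.nonzero(im[r,290:335]<75)[0]+290; L.append(np.r_[ray("wrist",((c[0]+c[-1])/2,r),.064)[:2],len(c)])
L=np.array(L); p=np.polyfit(L[:,1],L[:,0],1); yaw=-np.degrees(np.arctan(p[0])); print("yaw",yaw,L[::8])
e=[ray("wrist",u,.064)[:2] for u in ((306,111),(315,296))]; print(e,np.mean(e,0))
y=.5*(e[0][1]+e[1][1]); P=[np.polyval(p,y),y]; print("brow mid",P)
a=np.radians(yaw); go([*P,.034],[0,0,-1],[np.cos(a),np.sin(a),0]); go([*P,.1],[0,0,-1],[np.cos(a),np.sin(a),0])
```

```text
yaw 13.575372109903354 [[ 0.49579038  0.11330121 14.        ]
 [ 0.50102279  0.09255168 14.        ]
 [ 0.50653374  0.07069757 14.        ]
 [ 0.51198722  0.04757872 13.        ]
 [ 0.51774697  0.02316146 12.        ]]
[array([0.49436863, 0.12285931]), array([ 0.52622382, -0.01097002])] [0.51029623 0.05594465]
brow mid [np.float64(0.5099435640757387), np.float64(0.05594464721696128)]
shift mm [164.8 -10.6 -10.6] turn deg [-2.2 -0.  -1.3]
shift mm [ 98.8  -9.  -10.7] turn deg [-2.2 -0.  -1.3]
```

{"op": "arm_command", "data": {
  "plan": [
    [[0.02, -0.005, -0.005, -2.2, 0, -1.3, 0.05], [0.03, -0.004, -0.004, 0, 0, 0, 0.05], [0.03, 0, 0, 0, 0, 0, 0.05], [0.015, 0, 0, 0, 0, 0, 0.05], [0, 0, 0, 0, 0, 0, 0.05], [0, 0, 0, 0, 0, 0, 0.05]]
  ]
}}

```text
t: 5.0
tool_pos: [0.5152, 0.0622, 0.1134]
tool_rot: [1.031, 1.301, -1.007]
contact_force: [-0.2, -0.3, 0.1]
opening: 0.0498
```

Run:
```python
from h import *
a=np.radians(13.3); go([.510,.0545,.034],[0,0,-1],[np.cos(a),np.sin(a),0])
```

```text
shift mm [79.3 -8.7  5.9] turn deg [ 1.2  0.2 -1.2]
```

{"op": "arm_command", "data": {
  "plan": [
    [[0, -0.008, 0.006, 1.2, 0, -1.2, 0.05], [0.0, 0, 0, 0, 0, 0, 0.05], [0, 0, 0, 0, 0, 0, 0.05]]
  ]
}}

```text
t: 5.25
tool_pos: [0.511, 0.0554, 0.1185]
tool_rot: [1.036, 1.302, -1.034]
contact_force: [-0.0, 0.4, -0.2]
opening: 0.0504
```

Run:
```python
from h import *
a=np.radians(13.3); go([.510,.0545,.034],[0,0,-1],[np.cos(a),np.sin(a),0])
```

```text
shift mm [84.5 -1.7  0.2] turn deg [ 0.   0.3 -0.3]
```

{"op": "arm_command", "data": {
  "plan": [
    [[0.028, -0.001, 0, 0, 0, 0, 0.05], [0.028, 0, 0, 0, 0, 0, 0.05], [0.022, 0, 0, 0, 0, 0, 0.05], [0, 0, 0, 0, 0, 0, 0.05], [0, 0, 0, 0, 0, 0, 0.05]]
  ]
}}

```text
t: 5.67
tool_pos: [0.5191, 0.0541, 0.0488]
tool_rot: [1.044, 1.285, -1.023]
contact_force: [-0.4, 0.8, 0.2]
opening: 0.05
```

Run:
```python
from h import *
a=np.radians(13.3); go([.510,.0545,.034],[0,0,-1],[np.cos(a),np.sin(a),0])
```

```text
shift mm [14.5 -9.1 -2.6] turn deg [-0.   0.6 -1.4]
```

{"op": "arm_command", "data": {
  "plan": [
    [[0.005, -0.008, -0.002, 0, 0.5, -1.3, 0.05], [0.005, -0.001, 0, 0, 0, 0, 0.05], [0.004, 0, 0, 0, 0, 0, 0.05], [0, 0, 0, 0, 0, 0, 0.05], [0, 0, 0, 0, 0, 0, 0.05]]
  ]
}}

```text
t: 6.08
tool_pos: [0.5134, 0.0536, 0.0398]
tool_rot: [1.04, 1.301, -1.032]
contact_force: [0.4, 0.0, 0.4]
opening: 0.0501
```

Run:
```python
from h import *
a=np.radians(13.3); go([.510,.0545,.034],[0,0,-1],[np.cos(a),np.sin(a),0])
```

```text
shift mm [ 5.8 -3.1 -1.6] turn deg [-0.1  0.2 -0.5]
```

{"op": "arm_command", "data": {
  "plan": [
    [[0.005, -0.003, -0.001, 0, 0, -0.5, 0.05], [0, 0, 0, 0, 0, 0, 0.05], [0, 0, 0, 0, 0, 0, 0.02], [0, 0, 0, 0, 0, 0, 0.02], [0, 0, 0, 0, 0, 0, 0.02], [0, 0, 0, 0, 0, 0, 0.0], [0, 0, 0, 0, 0, 0, 0.0], [0, 0, 0, 0, 0, 0, 0.0], [0, 0, 0, 0, 0, 0, 0.0]]
  ],
  "squeeze": 40
}}

```text
t: 6.83
tool_pos: [0.511, 0.054, 0.0358]
tool_rot: [1.036, 1.305, -1.038]
contact_force: [-0.2, -0.4, -1.0]
opening: 0.0096
```

Run:
```python
from h import *
print(T().round(4))
t=T(); b=t[:3,1]*-1 if t[0,1]<0 else t[:3,1]; print("tool y yaw",np.degrees(np.arctan2(b[1],b[0])))
```

```text
[[ 0.0026  0.9734  0.2291  0.511 ]
 [-0.0037  0.2291 -0.9734  0.054 ]
 [-1.      0.0016  0.0042  0.0358]
 [ 0.      0.      0.      1.    ]]
tool y yaw 13.244043525799242
```

{"op": "arm_command", "data": {
  "plan": [
    [[-0.01, 0, 0, 0, 0, 0, 0], [-0.02, 0, 0, 0, 0, 0, 0], [-0.025, 0, 0, 0, 0, 0, 0], [-0.03, 0, 0, 0, 0, 0, 0], [-0.03, 0, 0, 0, 0, 0, 0], [-0.03, 0, 0, 0, 0, 0, 0], [-0.03, 0, 0, 0, 0, 0, 0], [-0.01, 0, 0, 0, 0, 0, 0], [0, 0, 0, 0, 0, 0, 0], [0, 0, 0, 0, 0, 0, 0]]
  ]
}}

```text
t: 7.67
tool_pos: [0.5073, 0.0549, 0.2296]
tool_rot: [1.034, 1.31, -1.041]
contact_force: [-0.3, 0.0, -1.6]
opening: 0.0094
```

```bash
python3 wl.py w3.png shield_arms shield_bridge
python3 - <<'E'
from h import *
a=np.radians(12.5); go([.4987,.3484,.215],[0,0,-1],[np.cos(a),np.sin(a),0]); print(T()[:3,0])
E
```

```text
[0.507 0.055 0.229] 7.7167
shield_arms 0.41 [ 0.6486 -0.0179 -0.0015] [441. 292.]
shield_bridge 0.85 [0.5108 0.0558 0.2579] [333. 364.]
shift mm [  11.3   60.  -287.4] turn deg [0.7 0.1 0.5]
[-0.0078014  -0.00290815 -0.99996534]
```

{"op": "arm_command", "data": {
  "plan": [
    [[0, 0.004, -0.02, 0.7, 0, 0.4, 0], [0, 0.006, -0.03, 0, 0, 0, 0], [0, 0.007, -0.034, 0, 0, 0, 0], [0, 0.007, -0.034, 0, 0, 0, 0], [0, 0.007, -0.034, 0, 0, 0, 0], [0, 0.007, -0.034, 0, 0, 0, 0], [0, 0.007, -0.034, 0, 0, 0, 0], [0, 0.006, -0.028, 0, 0, 0, 0], [0, 0.004, -0.016, 0, 0, 0, 0], [0, 0, 0, 0, 0, 0, 0], [0, 0, 0, 0, 0, 0, 0]]
  ]
}}

```text
t: 8.73
tool_pos: [0.491, 0.332, 0.1957]
tool_rot: [1.021, 1.326, -1.087]
contact_force: [-0.4, -0.2, -1.3]
opening: 0.0093
```

```bash
python3 wl.py w3.png shield_arms rail_top
python3 - <<'E'
from h import *
a=np.radians(12.5); go([.4987,.3484,.215],[0,0,-1],[np.cos(a),np.sin(a),0]); print(T()[:3,0])
E
```

```text
[0.491 0.332 0.195] 8.7833
rail_top 0.91 [0.4421 0.3375 0.1374] [243. 236.]
shift mm [-18.6   9.7 -15.6] turn deg [-0.4  0.4  2.5]
[-0.04130727 -0.01543022 -0.99902734]
```

View pics/w3.png

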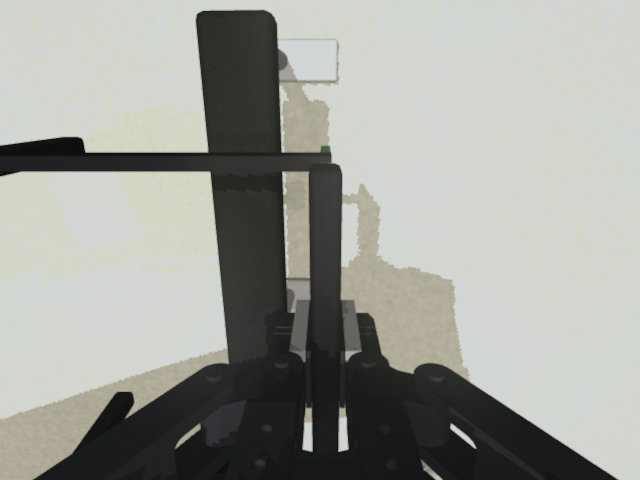

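The shield hangs over the rail. Its near arm crosses the pad at about (245,160), and the rail runs from (237,12) down to (258,360). A small tilt needs trimming.

{"op": "arm_command", "data": {
  "plan": [
    [[-0.009, 0.005, -0.008, -0.4, 0.4, 1.3, 0], [-0.009, 0.005, -0.008, 0, 0, 1.2, 0], [0, 0, 0, 0, 0, 0, 0], [0, 0, 0, 0, 0, 0, 0], [0, 0, 0, 0, 0, 0, 0]]
  ]
}}

```text
t: 9.3
tool_pos: [0.5011, 0.3473, 0.2183]
tool_rot: [1.056, 1.299, -1.044]
contact_force: [-0.1, 0.2, -0.8]
opening: 0.0093
```

```bash
python3 wl.py w4.png rail_top
python3 - <<'E'
from h import *
im=cv2.imread("pics/w4.png").max(2)
L=[]
for r in range(175,300,8):
    c=np.nonzero(im[r,150:300]<75)[0]+150; L.append(np.r_[r,c[0],c[-1],ray("wrist",((c[0]+c[-1])/2,r),.14)[:2]])
print(np.array(L).round(3)[::3])
a=np.radians(12.5); go([.4987,.3484,.18],[0,0,-1],[np.cos(a),np.sin(a),0]); print(T()[:3,0])
E
```

```text
[0.501 0.347 0.218] 9.35
rail_top 0.77 [0.4438 0.3341 0.1355] [226. 251.]
[[175.    192.    256.      0.437   0.381]
 [199.    195.    258.      0.44    0.367]
 [223.    198.    259.      0.443   0.354]
 [247.    200.    260.      0.446   0.339]
 [271.    203.    262.      0.45    0.324]
 [295.    206.    264.      0.454   0.308]]
shift mm [37.8 -2.1 -1.7] turn deg [-0.3 -0.1 -0.4]
[ 0.00639519  0.00312694 -0.99997466]
```

{"op": "arm_command", "data": {
  "plan": [
    [[0.012, -0.001, -0.001, -0.3, 0, -0.4, 0], [0.015, 0, 0, 0, 0, 0, 0], [0.015, 0, 0, 0, 0, 0, 0], [0.01, 0, 0, 0, 0, 0, 0], [0, 0, 0, 0, 0, 0, 0], [0, 0, 0, 0, 0, 0, 0]]
  ]
}}

```text
t: 9.9
tool_pos: [0.4987, 0.3471, 0.1599]
tool_rot: [1.045, 1.308, -1.049]
contact_force: [0.2, -0.8, -0.5]
opening: 0.0093
```

Run:
```python
from h import *
a=np.radians(12.7); go([.4997,.348,.1365],[0,0,-1],[np.cos(a),np.sin(a),0]); print(T()[:3,0])
```

```text
shift mm [23.4  1.2 -0.6] turn deg [-0.2 -0.1  0.2]
[-4.12337028e-03  4.62012071e-05 -9.99991498e-01]
```

{"op": "arm_command", "data": {
  "plan": [
    [[0.008, 0.001, 0, -0.2, 0, 0.2, 0], [0.006, 0, 0, 0, 0, 0, 0], [0.004, 0, 0, 0, 0, 0, 0], [0.0, 0, 0, 0, 0, 0, 0], [0, 0, 0, 0, 0, 0, 0]]
  ]
}}

```text
t: 10.32
tool_pos: [0.5003, 0.3476, 0.1409]
tool_rot: [1.045, 1.307, -1.042]
contact_force: [0.2, 1.0, -1.0]
opening: 0.0094
```

Run:
```python
from h import *
a=np.radians(12.7); go([.4997,.348,.1365],[0,0,-1],[np.cos(a),np.sin(a),0]); print(T()[:3,0])
```

```text
shift mm [ 4.5 -0.5 -0.5] turn deg [ 0.1 -0.1 -0.1]
[ 6.42084462e-04  1.50937428e-03 -9.99998655e-01]
```

{"op": "arm_command", "data": {
  "plan": [
    [[0.002, 0, 0, 0, 0, 0, 0], [0.001, 0, 0, 0, 0, 0, 0], [0, 0, 0, 0, 0, 0, 0]]
  ]
}}

```text
t: 10.57
tool_pos: [0.5008, 0.348, 0.1388]
tool_rot: [1.046, 1.306, -1.04]
contact_force: [0.4, 0.5, -2.1]
opening: 0.0093
```

{"op": "arm_command", "data": {
  "plan": [
    [[0.001, 0, 0, 0, 0, 0, 0], [0.001, 0, 0, 0, 0, 0, 0], [0, 0, 0, 0, 0, 0, 0]]
  ]
}}

```text
t: 10.82
tool_pos: [0.5013, 0.3482, 0.1374]
tool_rot: [1.047, 1.306, -1.039]
contact_force: [0.5, -0.7, -0.8]
opening: 0.0092
```

{"op": "arm_command", "data": {
  "plan": [
    [[0.001, 0, 0, 0, 0, 0, 0], [0.001, 0, 0, 0, 0, 0, 0], [0, 0, 0, 0, 0, 0, 0]]
  ]
}}

```text
t: 11.07
tool_pos: [0.5016, 0.3483, 0.1363]
tool_rot: [1.047, 1.305, -1.039]
contact_force: [-0.0, -0.5, -0.6]
opening: 0.0094
```

```bash
python3 wl.py w5.png rail_top
python3 - <<'E'
from h import *
print(ctrl.get_obs()["contact_force"].round(1), ctrl.get_obs()["wrist_torque"].round(2))
shot("scene","s5.png",(330,90,450,210),5)
E
```

```text
[0.502 0.348 0.136] 11.1167
rail_top 0.67 [0.4408 0.3334 0.1367] [171. 323.]
[-0.1 -0.8  1.5] [-0.14  0.04 -0.01]
```

View pics/s5.png

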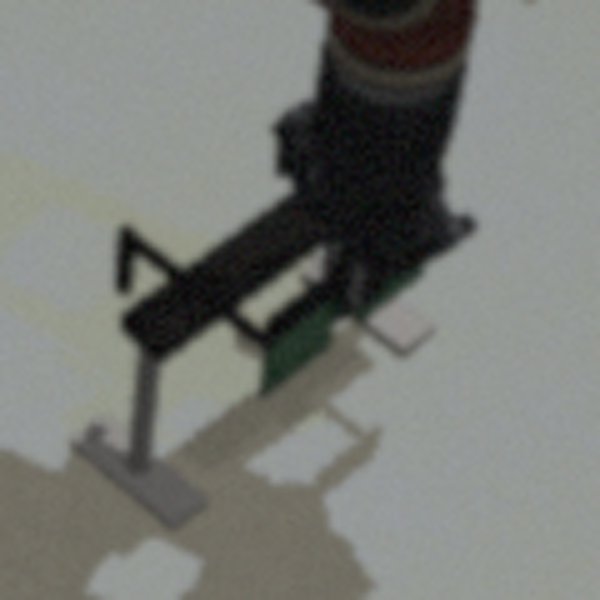

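The crop shows the shield across the rail. The arm lies over the pad at (190,290), the green lens hangs on the near side and the arm end hangs on the far side at (125,260).

{"op": "arm_command", "data": {
  "plan": [
    [[0.001, -0.0005, 0, 0, 0, 0, 0], [0.001, 0, 0, 0, 0, 0, 0], [0, 0, 0, 0, 0, 0, 0]]
  ]
}}

```text
t: 11.47
tool_pos: [0.5017, 0.3484, 0.1362]
tool_rot: [1.048, 1.304, -1.038]
contact_force: [-0.9, -0.0, 1.3]
opening: 0.0093
```

{"op": "arm_command", "data": {
  "plan": [
    [[0.001, 0, 0, 0, 0, 0, 0], [0.0, 0, 0, 0, 0, 0, 0]]
  ]
}}

```text
t: 11.63
tool_pos: [0.5018, 0.3484, 0.136]
tool_rot: [1.048, 1.304, -1.038]
contact_force: [-1.3, -0.9, 2.0]
opening: 0.0096
```

{"op": "arm_command", "data": {
  "plan": [
    [[0, 0, 0, 0, 0, 0, 0.014], [0, 0, 0, 0, 0, 0, 0.02], [0, 0, 0, 0, 0, 0, 0.028], [0, 0, 0, 0, 0, 0, 0.028], [-0.01, 0, 0, 0, 0, 0, 0.028], [-0.02, 0, 0, 0, 0, 0, 0.028], [-0.03, 0, 0, 0, 0, 0, 0.028], [-0.03, 0, 0, 0, 0, 0, 0.028], [-0.03, 0, 0, 0, 0, 0, 0.028], [-0.03, 0, 0, 0, 0, 0, 0.028], [0, 0, 0, 0, 0, 0, 0.028]]
  ]
}}

```text
t: 12.55
tool_pos: [0.4988, 0.3469, 0.2889]
tool_rot: [1.044, 1.308, -1.043]
contact_force: [0.7, 0.3, 1.7]
opening: 0.0279
```

```bash
python3 wl.py w6.png shield_bridge shield_arms shield rail_top roll_center
python3 - <<'E'
from h import *
shot("scene","s6.png",(330,90,450,210),4)
for th in ("shield_arms","shield_bridge","rail_top"): print([ (round(r["conf"],2),w("scene",r["at"]).round(3)) for r in mark_of("scene",th)[:2]])
a=cv2.imread("pics/w6.png"); b=cv2.imread("pics/s6.png"); cv2.imwrite("pics/ws6.png",np.hstack([cv2.resize(a,(480,360)),cv2.resize(b,(320,360))]))
E
```

```text
[0.498 0.347 0.286] 12.6
shield_bridge 0.93 [0.5056 0.345  0.161 ] [334. 233.]
shield_bridge 0.44 [ 0.4449  0.3342 -0.0026] [276. 184.]
rail_top 0.83 [0.4436 0.3345 0.1344] [253. 218.]
[(0.81, array([0.444, 0.334, 0.145]))]
[(0.92, array([0.501, 0.353, 0.171])), (0.6, array([0.442, 0.334, 0.006]))]
[(0.64, array([0.441, 0.338, 0.142]))]
```

View pics/ws6.png

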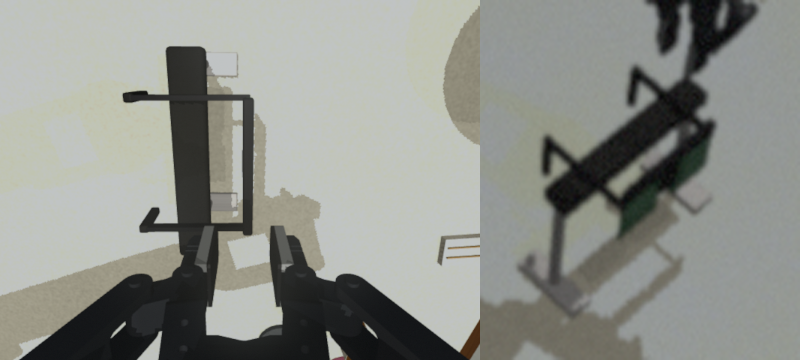

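The shield now hangs free. Both arms cross the pad at (185,97) and (185,228) in the left half, with the lens front on one side and arm ends on the other, and it looks level. Next is the roll.

{"op": "arm_command", "data": {
  "plan": [
    [[0, -0.009, 0.039, 0, 0, 0, 0.08], [0, -0.009, 0.039, 0, 0, 0, 0.08], [0, -0.009, 0.039, 0, 0, 0, 0.08], [0, -0.009, 0.039, 0, 0, 0, 0.08], [0, -0.009, 0.039, 0, 0, 0, 0.08], [0, -0.009, 0.039, 0, 0, 0, 0.08], [0, -0.009, 0.039, 0, 0, 0, 0.08], [0, -0.009, 0.039, 0, 0, 0, 0.08], [0, -0.009, 0.039, 0, 0, 0, 0.08], [0, -0.009, 0.039, 0, 0, 0, 0.08], [0, -0.009, 0.039, 0, 0, 0, 0.08], [0, -0.009, 0.039, 0, 0, 0, 0.08], [0, -0.009, 0.039, 0, 0, 0, 0.08], [0, -0.009, 0.039, 0, 0, 0, 0.08], [0, -0.009, 0.039, 0, 0, 0, 0.08], [0, 0, 0, 7, 0, 0, 0.08], [0, 0, 0, 7, 0, 0, 0.08], [0, 0, 0, 7, 0, 0, 0.08], [0, 0, 0, 7, 0, 0, 0.08], [0, 0, 0, 7, 0, 0, 0.08]]
  ]
}}

```text
t: 14.72
tool_pos: [0.4902, -0.2823, 0.2719]
tool_rot: [1.474, 1.009, -1.513]
contact_force: [-0.5, -0.1, -0.9]
opening: 0.0798
```

{"op": "arm_command", "data": {
  "plan": [
    [[0, 0, 0, 7, 0, 0, 0.085], [0, 0, 0, 7, 0, 0, 0.085], [0, 0, 0, 7, 0, 0, 0.085], [0, 0, 0, 7, 0, 0, 0.085], [0, 0, 0, 7, 0, 0, 0.085], [0, 0, 0, 7, 0, 0, 0.085], [0, 0, 0, 7, 0, 0, 0.085], [0, 0, 0, 7, 0, 0, 0.085], [0, 0, 0, 7, 0, 0, 0.085], [0, 0, 0, 7, 0, 0, 0.085], [0, 0, 0, 0, 0, 0, 0.085], [0, 0, 0, 0, 0, 0, 0.085]]
  ]
}}

```text
t: 15.72
tool_pos: [0.4884, -0.2817, 0.2656]
tool_rot: [-2.151, 0.074, 2.22]
contact_force: [-0.5, -0.3, 0.5]
opening: 0.0852
```

```bash
python3 wl.py w7.png roll_center roll rest
python3 - <<'E'
from h import *
print(T().round(3), ctrl.get_obs()["q"].round(2))
s=np.radians(35); ax=np.array([np.sin(s),0,np.cos(s)])
go(np.array([.479,-.384,.0585])+.12*ax,-ax,[0,-1,0])
E
```

```text
[ 0.488 -0.282  0.266] 15.7667
roll_center 0.95 [ 0.4794 -0.381   0.0532] [435. 195.]
roll_center 0.86 [ 0.5848 -0.4453  0.0169] [500.  66.]
roll_center 0.85 [ 0.4978 -0.2726  0.0206] [316. 176.]
roll 0.94 [ 0.5881 -0.4392  0.0388] [504.  61.]
roll 0.92 [ 0.4987 -0.2697  0.0412] [312. 179.]
roll 0.56 [ 0.469  -0.3825  0.0412] [433. 202.]
rest 0.88 [ 0.4614 -0.3741  0.0016] [415. 200.]
[[-0.031 -0.07  -0.997  0.488]
 [ 0.002 -0.998  0.07  -0.282]
 [-1.     0.     0.031  0.266]
 [ 0.     0.     0.     1.   ]] [-0.65 -0.09  1.7  -0.02  1.56  0.99]
shift mm [107.   97.8 -69.8] turn deg [ -3.9 -33.2   1.3]
```

View pics/w7.png

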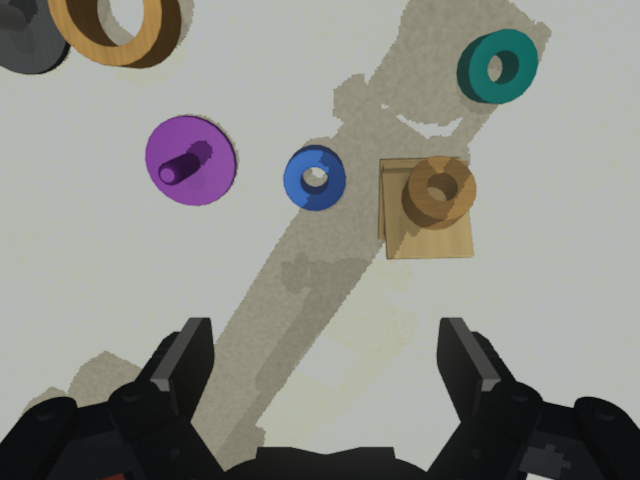

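Brown roll on the rest at (440,190), core hole at (444,185). Blue (315,178) and teal (498,66) are the look-alikes. The rest's high edge runs from (387,259) to (472,257).

Run:
```python
from h import *
a,b=ray("wrist",(387,259),.071),ray("wrist",(472,257),.071); d=a-b; print(a,b,"rest yaw",np.degrees(np.arctan2(-d[0],d[1])))
c,e=ray("wrist",(380,160),.02),ray("wrist",(386,259),.071); f=c-e; print("side",np.degrees(np.arctan2(f[1],f[0])))
C=np.array([.480,-.382,.053]); s=np.radians(35)
for yaw in (0,3,-3,5,8):
    y=np.radians(yaw); ax=np.array([np.sin(s)*np.cos(y),np.sin(s)*np.sin(y),np.cos(s)])
    print(yaw,"top centre px",px("wrist",C+.018*ax),"bottom",px("wrist",C-.018*ax))
```

```text
[ 0.42634135 -0.33399875  0.071     ] [ 0.42291025 -0.41218469  0.071     ] rest yaw -2.512741483246843
side -1.9009318178416525
0 top centre px [440.59532132 186.80509782] bottom [431.50561251 200.74687744]
3 top centre px [439.97147457 186.86336338] bottom [432.07184051 200.69463401]
-3 top centre px [441.21812341 186.77863805] bottom [430.94017853 200.77059426]
5 top centre px [439.5558676  186.91979688] bottom [432.44902259 200.64402054]
8 top centre px [438.93419887 187.03064907] bottom [433.01322483 200.54456883]
```

{"op": "arm_command", "data": {
  "plan": [
    [[0, 0.02, -0.012, -1, -6.6, 0, 0.085], [0, 0.02, -0.012, 0, -6.6, 0, 0.085], [0, 0.02, -0.012, 0, -6.6, 0, 0.085], [0, 0.02, -0.012, 0, -6.6, 0, 0.085], [0, 0.02, -0.012, 0, -6.6, 0, 0.085], [0, 0, 0, 0, 0, 0, 0.085], [0, 0, 0, 0, 0, 0, 0.085]]
  ]
}}

```text
t: 16.5
tool_pos: [0.5376, -0.3855, 0.2389]
tool_rot: [-1.382, 0.015, 2.77]
contact_force: [0.7, -0.0, 1.6]
opening: 0.0851
```

```bash
cat > g.py <<'E'
from h import *
import sys
s=np.radians(35); y=np.radians(-2.3); ax=np.array([np.sin(s)*np.cos(y),np.sin(s)*np.sin(y),np.cos(s)])
C=np.array([.480,-.383,.053])
go(C+float(sys.argv[1])*ax,-ax,[np.sin(y),-np.cos(y),0]); print(ctrl.get_obs()["q"].round(2))
E
python3 g.py .08
```

```text
shift mm [103.2   1.4 -63. ] turn deg [0.2 2.  0.7]
[-0.6   0.51  1.15 -0.35  2.03  0.94]
```

{"op": "arm_command", "data": {
  "plan": [
    [[0.02, 0, -0.016, 0, 1.0, 0.3, 0.085], [0.022, 0, -0.016, 0, 0.5, 0, 0.085], [0.022, 0, -0.014, 0, 0, 0, 0.085], [0.02, 0, -0.012, 0, 0, 0, 0.085], [0, 0, 0, 0, 0, 0, 0.085], [0, 0, 0, 0, 0, 0, 0.085]]
  ]
}}

```text
t: 17.0
tool_pos: [0.536, -0.3839, 0.1409]
tool_rot: [-1.444, 0.022, 2.748]
contact_force: [-0.7, 0.1, 1.4]
opening: 0.0851
```

```bash
python3 wl.py w8.png roll_center; python3 g.py .08
```

```text
[ 0.536 -0.384  0.141] 17.05
roll_center 0.91 [ 0.5887 -0.4463  0.019 ] [452.  36.]
roll_center 0.85 [ 0.4982 -0.2756  0.0213] [169. 181.]
roll_center 0.77 [ 0.477  -0.3807  0.0547] [325. 236.]
shift mm [25.   1.1 -4.2] turn deg [ 0.2 -0.5  0.1]
[-0.61  0.55  1.25 -0.32  1.86  0.99]
```

View pics/w8.png

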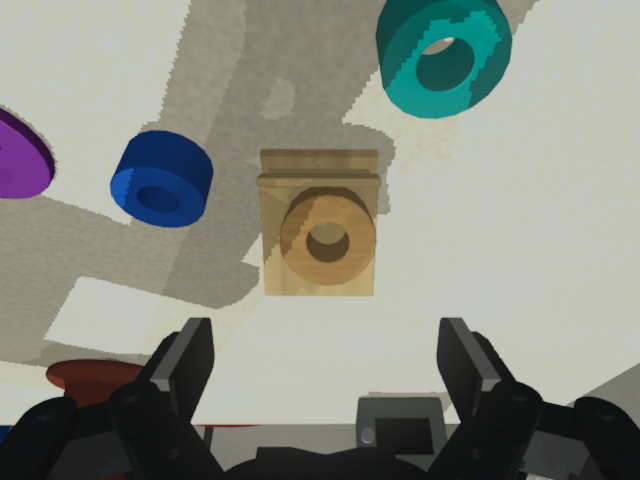

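The roll's top face is centred near (328,240) with the core at (328,242), lip above at y≈180. Blue and teal rolls are clear of the fingers' path.

```bash
cat >> g.py <<'E'
print("pred top px",px("wrist",C+.018*ax))
if len(sys.argv)>2: print("roll top centre from px", ray("wrist",(328,240),.053+.018*np.cos(s))-.018*ax)
E
python3 g.py -.014 1
```

```text
shift mm [119.    1.3  -3.4] turn deg [ 0.2 -0.5  0.1]
[-0.61  0.55  1.25 -0.32  1.86  0.99]
pred top px [328.08696237 240.17875348]
roll top centre from px [ 0.48018763 -0.38295254  0.053     ]
```

{"op": "arm_command", "data": {
  "plan": [
    [[0.02, 0.001, -0.003, 0, -0.5, 0, 0.085], [0.02, 0, 0, 0, 0, 0, 0.085], [0.018, 0, 0, 0, 0, 0, 0.085], [0.01, 0, 0, 0, 0, 0, 0.085], [0, 0, 0, 0, 0, 0, 0.085], [0, 0, 0, 0, 0, 0, 0.085]]
  ]
}}

```text
t: 17.6
tool_pos: [0.5059, -0.388, 0.0991]
tool_rot: [-1.469, 0.044, 2.745]
contact_force: [0.5, 0.1, -0.5]
opening: 0.0851
```

```bash
python3 g.py -.014
```

```text
shift mm [66.8 -4.7 -3.5] turn deg [-0.3 -1.3 -0.6]
[-0.63  0.52  1.36 -0.33  1.75  1.  ]
pred top px [317.44250038 274.00104806]
```

{"op": "arm_command", "data": {
  "plan": [
    [[0.006, -0.005, -0.003, -0.3, -1.3, -0.6, 0.085], [0.012, 0, 0, 0, 0, 0, 0.085], [0.012, 0, 0, 0, 0, 0, 0.085], [0.006, 0, 0, 0, 0, 0, 0.085], [0, 0, 0, 0, 0, 0, 0.085], [0, 0, 0, 0, 0, 0, 0.085]]
  ]
}}

```text
t: 18.1
tool_pos: [0.4896, -0.3831, 0.069]
tool_rot: [-1.441, 0.032, 2.754]
contact_force: [0.1, 0.0, -0.5]
opening: 0.0848
```

```bash
python3 g.py -.014
```

```text
shift mm [32.6  0.2 -1.1] turn deg [-0.  -0.3 -0.2]
[-0.64  0.53  1.4  -0.33  1.72  1.01]
pred top px [327.19367186 314.54108009]
```

{"op": "arm_command", "data": {
  "plan": [
    [[0.011, 0, -0.001, 0, -0.3, -0.2, 0.085], [0.01, 0, 0, 0, 0, 0, 0.085], [0.008, 0, 0, 0, 0, 0, 0.085], [0, 0, 0, 0, 0, 0, 0.085], [0, 0, 0, 0, 0, 0, 0.085]]
  ]
}}

```text
t: 18.52
tool_pos: [0.4718, -0.3823, 0.0415]
tool_rot: [-1.431, 0.028, 2.755]
contact_force: [0.7, 0.0, 0.9]
opening: 0.0852
```

```bash
python3 g.py -.014
```

```text
shift mm [-0.1  0.4 -0.2] turn deg [-0.   0.1  0.1]
[-0.65  0.54  1.45 -0.34  1.67  1.01]
pred top px [327.76243486 367.11319214]
```

Right on the target. Closing.

{"op": "arm_command", "data": {
  "plan": [
    [[0, 0, 0, 0, 0, 0, 0.062], [0, 0, 0, 0, 0, 0, 0.062], [0, 0, 0, 0, 0, 0, 0.05], [0, 0, 0, 0, 0, 0, 0.05], [0, 0, 0, 0, 0, 0, 0.05], [0, 0, 0, 0, 0, 0, 0.05], [0, 0, 0, 0, 0, 0, 0.05]]
  ],
  "squeeze": 40
}}

```text
t: 19.1
tool_pos: [0.4722, -0.3826, 0.0423]
tool_rot: [-1.432, 0.029, 2.755]
contact_force: [-0.4, -0.0, -0.3]
opening: 0.0592
```

```bash
python3 g.py -.014
```

```text
shift mm [ 0.7  0.1 -0.3] turn deg [-0.   0.1  0. ]
[-0.65  0.54  1.44 -0.34  1.67  1.01]
pred top px [326.8966313 365.1778562]
```

{"op": "arm_command", "data": {
  "plan": [
    [[-0.01, 0, 0, 0, 0, 0, 0.05], [-0.02, 0, 0, 0, 0, 0, 0.05], [-0.03, 0, 0, 0, 0, 0, 0.05], [-0.03, 0, 0, 0, 0, 0, 0.05], [-0.03, 0, 0, 0, 0, 0, 0.05], [-0.03, 0, 0, 0, 0, 0, 0.05], [-0.03, 0, 0, 0, 0, 0, 0.05], [-0.02, 0, 0, 0, 7, 0, 0.05], [0, 0, 0, 0, 7, 0, 0.05], [0, 0, 0, 0, 7, 0, 0.05], [0, 0, 0, 0, 7, 0, 0.05], [0, 0, 0, 0, 7, 0, 0.05], [0, 0, 0, -7, 0, 0, 0.05], [0, 0, 0, -7, 0, 0, 0.05], [0, 0, 0, -7, 0, 0, 0.05], [0, 0, 0, -7, 0, 0, 0.05], [0, 0, 0, -7, 0, 0, 0.05], [0, 0, 0, -7, 0, 0, 0.05], [0, 0, 0, -7, 0, 0, 0.05], [0, 0, 0, 0, 0, 0, 0.05]]
  ]
}}

```text
t: 20.77
tool_pos: [0.5988, -0.3837, 0.2201]
tool_rot: [1.729, 0.772, -1.712]
contact_force: [0.5, 0.4, -0.4]
opening: 0.0601
```

Run:
```python
from h import *
print(T().round(3),ctrl.get_obs()["q"].round(2)); go([.652,-.016,.24],[0,0,-1],[1,0,0])
```

```text
[[ 0.008  0.748 -0.664  0.599]
 [ 0.003 -0.664 -0.748 -0.384]
 [-1.     0.005 -0.008  0.22 ]
 [ 0.     0.     0.     1.   ]] [-0.68  0.25  1.41  0.01  1.47  0.05]
shift mm [ -18.4 -204.3 -310.4] turn deg [-41.6  -0.3  -0.4]
```

{"op": "arm_command", "data": {
  "plan": [
    [[-0.003, -0.018, -0.03, 0, 0, 0, 0.05], [-0.003, -0.018, -0.03, 0, 0, 0, 0.05], [-0.003, -0.018, -0.03, 0, 0, 0, 0.05], [-0.003, -0.018, -0.03, 0, 0, 0, 0.05], [-0.003, -0.018, -0.03, 0, 0, 0, 0.05], [-0.003, -0.018, -0.03, 0, 0, 0, 0.05], [-0.003, -0.018, -0.03, 0, 0, 0, 0.05], [0, 0, 0, -7, 0, 0, 0.05], [0, 0, 0, -7, 0, 0, 0.05], [0, 0, 0, -7, 0, 0, 0.05], [0, 0, 0, -7, 0, 0, 0.05], [0, 0, 0, -7, 0, 0, 0.05], [0, 0, 0, -5, 0, 0, 0.05], [0, 0, 0, 0, 0, 0, 0.05], [0, 0, 0, 0, 0, 0, 0.05]]
  ]
}}

```text
t: 22.02
tool_pos: [0.6504, -0.129, 0.2511]
tool_rot: [1.253, 1.177, -1.234]
contact_force: [-0.2, 0.1, -1.0]
opening: 0.0594
```

```bash
python3 wl.py w9.png stand seat roll_center jar big_roll
python3 - <<'E'
from h import *
print(T().round(3)); go([.652,-.016,.18],[0,0,-1],[1,0,0])
E
```

```text
[ 0.651 -0.129  0.251] 22.0667
stand 0.96 [ 0.6504 -0.0175  0.0025] [315.  72.]
stand 0.94 [ 0.7949 -0.062  -0.0016] [468. 115.]
stand 0.59 [ 0.5158 -0.1499  0.0016] [191. 219.]
seat 0.82 [ 0.5194 -0.1484  0.0128] [191. 220.]
seat 0.69 [ 0.7914 -0.0618  0.0102] [469. 116.]
seat 0.66 [ 0.6502 -0.13    0.2511] [323. 322.]
roll_center 0.95 [ 0.65   -0.1261  0.2637] [322. 331.]
roll_center 0.77 [ 0.5857 -0.4425  0.0202] [281. 451.]
roll_center 0.7 [ 0.4991 -0.273   0.0221] [188. 335.]
[[ 0.013  0.999 -0.046  0.65 ]
 [ 0.002 -0.046 -0.999 -0.129]
 [-1.     0.013 -0.002  0.251]
 [ 0.     0.     0.     1.   ]]
shift mm [  70.8   -4.4 -113.1] turn deg [-2.6 -0.1 -0.7]
```

View pics/w9.png

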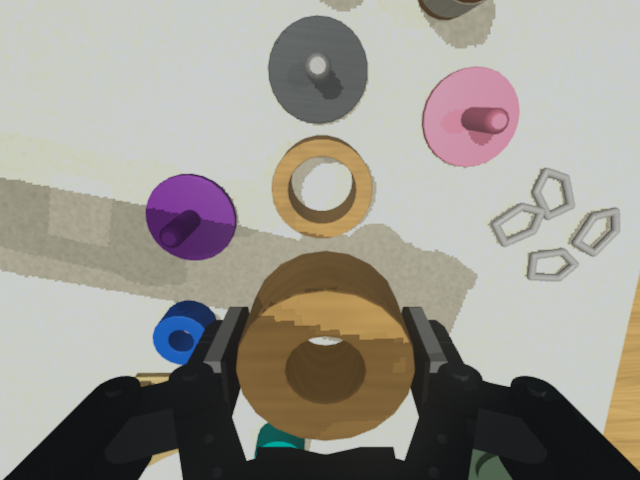

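Spindle top of the dark stand is at (318,64). The held roll's top face spans x 237–414 and its bottom is at y 439. The view looks along -y, with the big roll between.

Run:
```python
from h import *
from scipy.optimize import least_squares
np.set_printoptions(precision=4,suppress=True)
sp=ray("wrist",(318,64),.070); print("spindle top",sp, "base c", ray("wrist",(318.5,69.5),.010))
c=calibration("wrist"); H=np.linalg.inv(np.array(c["hand_eye"])); t=np.linspace(0,2*np.pi,361)
def circ(y,z,x,r):
    P=H@np.stack([np.full_like(t,x),y+r*np.cos(t),z+r*np.sin(t),np.ones_like(t)]); return c["fx"]*P[0]/P[2]+c["cx"],c["fy"]*P[1]/P[2]+c["cy"]
f=lambda p:[circ(p[0],p[1],p[2],.03)[0].min()-237,circ(*p,.03)[0].max()-414,circ(*p,.03)[1].max()-439.5,circ(*p,.013)[1].max()-402.5, circ(*p,.013)[0].min()-285.5,circ(*p,.013)[0].max()-366]
r=least_squares(f,[0,0,-.032]); print("roll in tool y,z,x",r.x,r.fun)
off=T()[:3,:3]@np.r_[0,r.x[:2]]
print("TCP xy target",sp[:2]-off[:2])
go(np.r_[sp[:2]-off[:2],.13],[0,0,-1],[1,-.0,0])
```

```text
spindle top [ 0.653  -0.0167  0.07  ] base c [ 0.6533 -0.016   0.01  ]
roll in tool y,z,x [ 0.0008  0.0008 -0.0315] [-0.4962  0.7526  0.5715 -0.5495  1.5843 -1.8417]
TCP xy target [ 0.6523 -0.0158]
shift mm [ 120.8   -4.8 -113.1] turn deg [-2.6 -0.1 -0.7]
```

{"op": "arm_command", "data": {
  "plan": [
    [[0.01, -0.001, -0.025, -2, 0, -0.5, 0.05], [0.015, -0.001, -0.03, 0, 0, 0, 0.05], [0.02, -0.001, -0.03, 0, 0, 0, 0.05], [0.02, 0, -0.02, 0, 0, 0, 0.05], [0.015, 0, -0.005, 0, 0, 0, 0.05], [0, 0, 0, 0, 0, 0, 0.05], [0, 0, 0, 0, 0, 0, 0.05]]
  ]
}}

```text
t: 22.9
tool_pos: [0.6512, -0.017, 0.1699]
tool_rot: [1.227, 1.194, -1.217]
contact_force: [-0.4, -0.1, 0.0]
opening: 0.0598
```

```bash
cat > p.py <<'E'
from h import *
import sys
print(T()[:3,:].round(4)); go([.6522,-.0160,float(sys.argv[1])],[0,0,-1],[1,0,0])
E
python3 p.py .09
```

```text
[[ 8.000e-03  9.998e-01 -1.880e-02  6.512e-01]
 [-3.000e-04 -1.880e-02 -9.998e-01 -1.700e-02]
 [-1.000e+00  8.000e-03  1.000e-04  1.699e-01]]
shift mm [80.   0.3 -1. ] turn deg [-1.1  0.  -0.5]
```

{"op": "arm_command", "data": {
  "plan": [
    [[0.015, 0, -0.001, 0, 0, -0.5, 0.05], [0.02, 0, 0, 0, 0, 0, 0.05], [0.02, 0, 0, 0, 0, 0, 0.05], [0.01, 0, 0, 0, 0, 0, 0.05], [0, 0, 0, 0, 0, 0, 0.05], [0, 0, 0, 0, 0, 0, 0.05]]
  ]
}}

```text
t: 23.4
tool_pos: [0.6553, -0.0208, 0.1068]
tool_rot: [1.229, 1.19, -1.224]
contact_force: [0.7, -0.5, -1.1]
opening: 0.0595
```

```bash
python3 p.py .085
```

```text
[[ 0.007   0.9997 -0.0252  0.6553]
 [-0.0025 -0.0251 -0.9997 -0.0208]
 [-1.      0.0071  0.0023  0.1068]]
shift mm [21.7 -3.4 -4.8] turn deg [-1.4  0.1 -0.4]
```

{"op": "arm_command", "data": {
  "plan": [
    [[0.007, -0.003, -0.0045, 0, 0, -0.4, 0.05], [0.005, 0, 0, 0, 0, 0, 0.05], [0.005, 0, 0, 0, 0, 0, 0.05], [0, 0, 0, 0, 0, 0, 0.05], [0, 0, 0, 0, 0, 0, 0.05]]
  ]
}}

```text
t: 23.82
tool_pos: [0.6549, -0.017, 0.0924]
tool_rot: [1.229, 1.19, -1.226]
contact_force: [0.1, 0.6, -0.7]
opening: 0.0598
```

```bash
python3 p.py .085
```

```text
[[ 0.0057  0.9996 -0.0266  0.6549]
 [-0.0033 -0.0266 -0.9996 -0.017 ]
 [-1.      0.0058  0.0031  0.0924]]
shift mm [ 7.4 -2.7 -1. ] turn deg [-1.5  0.2 -0.3]
```

{"op": "arm_command", "data": {
  "plan": [
    [[0.003, -0.003, -0.001, 0, 0.2, -0.3, 0.05], [0, 0, 0, 0, 0, 0, 0.05], [0, 0, 0, 0, 0, 0, 0.05]]
  ]
}}

```text
t: 24.07
tool_pos: [0.6522, -0.0158, 0.0902]
tool_rot: [1.23, 1.196, -1.227]
contact_force: [-0.4, -0.7, -0.4]
opening: 0.0595
```

```bash
python3 p.py .065
```

```text
[[ 1.600e-03  9.997e-01 -2.640e-02  6.522e-01]
 [ 5.000e-04 -2.640e-02 -9.997e-01 -1.580e-02]
 [-1.000e+00  1.600e-03 -5.000e-04  9.020e-02]]
shift mm [25.2 -0.   0.2] turn deg [-1.5 -0.  -0.1]
```

Aligned. Lower in small steps and watch the force.

{"op": "arm_command", "data": {
  "plan": [
    [[0.005, 0, 0, 0, 0, 0, 0.05], [0.005, 0, 0, 0, 0, 0, 0.05], [0.004, 0, 0, 0, 0, 0, 0.05], [0.003, 0, 0, 0, 0, 0, 0.05], [0, 0, 0, 0, 0, 0, 0.05]]
  ]
}}

```text
t: 24.48
tool_pos: [0.6524, -0.0158, 0.0718]
tool_rot: [1.23, 1.195, -1.227]
contact_force: [-0.5, 0.0, -1.3]
opening: 0.0598
```

```bash
python3 p.py .05
```

```text
[[ 2.300e-03  9.997e-01 -2.630e-02  6.524e-01]
 [ 4.000e-04 -2.630e-02 -9.997e-01 -1.580e-02]
 [-1.000e+00  2.300e-03 -4.000e-04  7.180e-02]]
shift mm [21.8 -0.2  0.2] turn deg [-1.5 -0.  -0.1]
```

{"op": "arm_command", "data": {
  "plan": [
    [[0.004, 0, 0, 0, 0, 0, 0.05], [0.004, 0, 0, 0, 0, 0, 0.05], [0.004, 0, 0, 0, 0, 0, 0.05], [0, 0, 0, 0, 0, 0, 0.05]]
  ]
}}

```text
t: 24.82
tool_pos: [0.6521, -0.0158, 0.0579]
tool_rot: [1.23, 1.196, -1.227]
contact_force: [-0.8, -0.1, -1.9]
opening: 0.0599
```

```bash
python3 p.py .03; python3 -c "
from station import *
o=ctrl.get_obs(); print(o['contact_force'].round(1),o['wrist_torque'].round(2))"
```

```text
[[ 1.500e-03  9.997e-01 -2.630e-02  6.521e-01]
 [ 5.000e-04 -2.630e-02 -9.997e-01 -1.580e-02]
 [-1.000e+00  1.500e-03 -5.000e-04  5.790e-02]]
shift mm [27.9  0.   0.3] turn deg [-1.5 -0.  -0.1]
[-0.8 -0.1 -1.9] [0.   0.06 0.01]
```

The roll's underside is 16 mm below the spindle top with no contact force, so it is threaded. Going on down.

{"op": "arm_command", "data": {
  "plan": [
    [[0.005, 0, 0, 0, 0, 0, 0.05], [0.005, 0, 0, 0, 0, 0, 0.05], [0.005, 0, 0, 0, 0, 0, 0.05], [0.005, 0, 0, 0, 0, 0, 0.05], [0.003, 0, 0, 0, 0, 0, 0.05], [0.003, 0, 0, 0, 0, 0, 0.05], [0, 0, 0, 0, 0, 0, 0.05]]
  ]
}}

```text
t: 25.4
tool_pos: [0.6519, -0.0157, 0.0286]
tool_rot: [1.229, 1.196, -1.228]
contact_force: [0.5, -0.8, -0.6]
opening: 0.0597
```

```bash
python3 p.py .0145; python3 -c "
from station import *
o=ctrl.get_obs(); print(o['contact_force'].round(1),o['wrist_torque'].round(2))"
```

```text
[[ 8.000e-04  9.997e-01 -2.640e-02  6.519e-01]
 [ 6.000e-04 -2.640e-02 -9.997e-01 -1.570e-02]
 [-1.000e+00  8.000e-04 -6.000e-04  2.860e-02]]
shift mm [14.1  0.3  0.3] turn deg [-1.5 -0.  -0. ]
[ 0.5 -0.8 -0.6] [-0.02  0.04 -0.04]
```

{"op": "arm_command", "data": {
  "plan": [
    [[0.004, 0, 0, 0, 0, 0, 0.05], [0.003, 0, 0, 0, 0, 0, 0.05], [0.002, 0, 0, 0, 0, 0, 0.05], [0.001, 0, 0, 0, 0, 0, 0.05], [0, 0, 0, 0, 0, 0, 0.05]]
  ]
}}

```text
t: 25.82
tool_pos: [0.6522, -0.0157, 0.0177]
tool_rot: [1.23, 1.196, -1.227]
contact_force: [-0.2, -0.8, -1.8]
opening: 0.0597
```

{"op": "arm_command", "data": {
  "plan": [
    [[0.001, 0, 0, 0, 0, 0, 0.05], [0.001, 0, 0, 0, 0, 0, 0.05], [0, 0, 0, 0, 0, 0, 0.05]]
  ]
}}

```text
t: 26.07
tool_pos: [0.6525, -0.0158, 0.0159]
tool_rot: [1.23, 1.195, -1.227]
contact_force: [-0.3, 0.4, -1.0]
opening: 0.0597
```

{"op": "arm_command", "data": {
  "plan": [
    [[0.001, 0, 0, 0, 0, 0, 0.05], [0.001, 0, 0, 0, 0, 0, 0.05], [0.001, 0, 0, 0, 0, 0, 0.05], [0, 0, 0, 0, 0, 0, 0.05]]
  ]
}}

```text
t: 26.4
tool_pos: [0.6529, -0.0158, 0.0131]
tool_rot: [1.23, 1.195, -1.226]
contact_force: [-0.8, 0.1, -1.3]
opening: 0.0601
```

{"op": "arm_command", "data": {
  "plan": [
    [[0.001, -0.0003, 0, 0, 0, 0, 0.05], [0.001, 0, 0, 0, 0, 0, 0.05], [0.0, 0, 0, 0, 0, 0, 0.05]]
  ]
}}

```text
t: 26.65
tool_pos: [0.6532, -0.0158, 0.013]
tool_rot: [1.23, 1.195, -1.226]
contact_force: [-0.3, 0.8, -0.9]
opening: 0.0595
```

{"op": "arm_command", "data": {
  "plan": [
    [[0.002, -0.0005, 0, 0, 0, 0, 0.05], [0.001, 0, 0, 0, 0, 0, 0.05], [0.0, 0, 0, 0, 0, 0, 0.05]]
  ]
}}

```text
t: 26.9
tool_pos: [0.6538, -0.0159, 0.0129]
tool_rot: [1.23, 1.193, -1.225]
contact_force: [-0.8, -0.8, -2.2]
opening: 0.0596
```

It stopped descending at TCP z 13 mm, so the roll is seated. Releasing.

{"op": "arm_command", "data": {
  "plan": [
    [[0, 0, 0, 0, 0, 0, 0.064], [0, 0, 0, 0, 0, 0, 0.07], [0, 0, 0, 0, 0, 0, 0.08], [0, 0, 0, 0, 0, 0, 0.084], [0, 0, 0, 0, 0, 0, 0.084], [-0.01, 0, 0, 0, 0, 0, 0.084], [-0.02, 0, 0, 0, 0, 0, 0.084], [-0.03, 0, 0, 0, 0, 0, 0.084], [-0.03, 0, 0, 0, 0, 0, 0.084], [-0.03, 0, 0, 0, 0, 0, 0.084], [-0.03, 0, 0, 0, 0, 0, 0.084], [-0.03, 0, 0, 0, 0, 0, 0.084], [0, 0, 0, 0, 0, 0, 0.084]]
  ]
}}

```text
t: 27.98
tool_pos: [0.6508, -0.0156, 0.2008]
tool_rot: [1.229, 1.197, -1.228]
contact_force: [1.1, 0.3, 0.7]
opening: 0.0842
```

```bash
python3 wl.py w10.png roll_center jar bottle big_roll
python3 - <<'E'
from h import *
shot("scene","s10.png",(230,100,450,320),2); 
for th in ("roll_center","jar","bottle","big_roll","shield_arms","shield_bridge"): print(th,[ (round(r["conf"],2),w("scene",r["at"]).round(3)) for r in mark_of("scene",th)[:3]])
a=cv2.imread("pics/w10.png"); b=cv2.imread("pics/s10.png"); cv2.imwrite("pics/ws10.png",np.hstack([cv2.resize(a,(440,330)),cv2.resize(b,(330,330))]))
E
```

```text
[ 0.65  -0.016  0.198] 28.0333
roll_center 0.96 [ 0.6508 -0.0131  0.0265] [326. 209.]
jar 0.56 [6.628e-01 7.290e-02 3.000e-04] [338.  98.]
bottle 0.65 [0.7675 0.0456 0.0023] [466. 129.]
big_roll 0.89 [ 0.651  -0.1197 -0.0026] [329. 308.]
roll_center [(0.97, array([ 0.653, -0.017,  0.029])), (0.9, array([ 0.585, -0.439,  0.018])), (0.35, array([ 0.655, -0.017,  0.001]))]
jar [(0.79, array([0.664, 0.073, 0.001]))]
bottle [(0.75, array([ 0.768,  0.047, -0.002]))]
big_roll [(0.95, array([ 0.651, -0.119,  0.001]))]
shield_arms [(0.98, array([0.448, 0.335, 0.142]))]
shield_bridge [(0.94, array([0.499, 0.348, 0.17 ]))]
```

View pics/ws10.png

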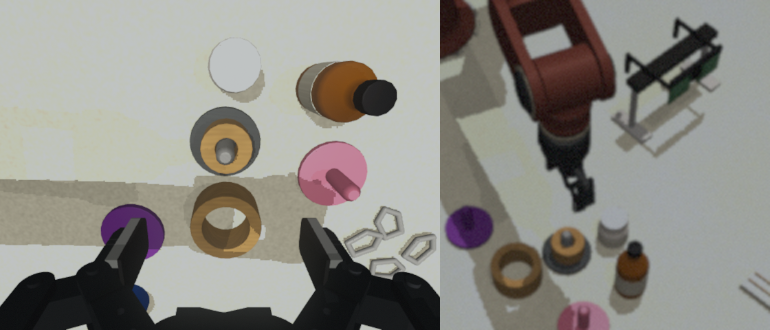

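The roll sits flat on the dark base with the spindle through it at (225,150). The shield still hangs on the rail (670,60), and the jar, bottle and big roll are in place.

```bash
python3 -c "
from station import *
print(finish_job())"
```

```text
the job is handed in; nothing more can be done
None
```

The job is handed in at about 28.5 s of the 64 s allowed. I hung the eye shield over the padded rail first, then put the brown roll on the dark stand's spindle.

- **Shield:** it hangs with both arms across the pad, lens front on one side and arm ends on the other. The last check put the middle of the arms at (0.448, 0.335, 0.142), against a rail top at 0.140 m. I moved it in the gripper without turning it over; the tool leaned at most about 2.5° for a moment on the way.
- **Roll:** its centre measured 26.5 mm high with the wrist camera and 29 mm with the scene camera. Fully seated is 28 mm, so it is down to within the camera error. The descent also stopped at the height where the base should be, though the force reading there showed no clear contact.
- **Bystanders:** the jar, bottle and big roll measured within a few millimetres of their starting positions, which is within the camera error. I did not touch the blue and teal rolls or the purple and pink stands.

No check failed. The last two pictures show the gripper clear of everything.

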